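# Swing the changeover link onto the green terminal

### The arm

A 7-joint arm with a two-finger parallel gripper is mounted at the origin on the work surface. World frame = base frame: x ahead of the robot, y to its left, z up, the work surface at z = 0. Lengths are in m, angles in rad, forces in N, time in s.
With the tool pointing down it reaches from about 0.4 to 0.85 m from the base axis. Payload 10.4 kg.
Tool frame: the origin (TCP) lies at the very end of the fingers, on their centre line; the grasp point (between the pads) lies 19 mm behind it; z points along the fingers, y is the direction in which the jaws open and shut (so a half turn about z gives the same grasp; the last joint's range is limited). The gripper opens to 87 mm and grips with 3 to 60 N. Pads are 19 mm wide; open, the fingers measure 117 mm over their backs; the gripper's body (75 mm by 190 mm) begins 51 mm behind the grasp point.
Start: joints at [-1.145, 0.332, -0.065, 1.46, 0.022, 1.35, -0.088], TCP at [0.271, 0.563, 0.223] pointing down, gripper open.
Joint ranges: [-2.6, 2.6], [-0.5, 2.12], [-1.47, 1.34], [0.16, 2.42], [-1.27, 4.41], [0.06, 2.06], [-2.6, 2.6]. Speed limits (rad/s): [2.22, 2.22, 2.79, 2.79, 3.14, 3.14, 3.14].

### API

Orientations are given as a unit quaternion [x, y, z, w].
In Python, from bench import r, eyes, job gives the robot as it stands. The module is installed in compiled form; this text tells all that it offers.
- The arm moves only by the tool play_rows, never from a script. Its argument "motion" is a list of rows, each a list of 7 numbers: the shift along the tool's x, y, z as a fraction of full scale, then the turn, a rotation vector about the tool's x, y, z as a fraction of full scale, then the opening in per cent of the stroke, from 0 (shut) to 100 (fully open). A call has 1 to 5 rows; each row is the pose to reach, as a shift and turn from the pose commanded when the call began, along the tool's axes at that moment; what a row does not reach only later rows make up. Full scale, the value 1, is 0.2 m for a shift and 90 degrees for a turn. A row lasts 1/8 s, in which the tool goes at most 62.5 mm and 10.7 degrees, less where a joint would pass 70% of its speed; a pose out of reach is approached as far as the arm can. A call with a number of a shift or a turn outside -1 to 1 is refused whole. A call with a gripper value outside its range is refused whole. The fingers move at their own pace and stop on an object; "squeeze" is the grip in N (left out, the last holds). Time passes only in rows, so rows that repeat a pose let the fingers close. It gives the time, the measured TCP pose, the force and the opening at its end, in the units of the state.
- r.read_state(): the state, without advancing time (a new reading comes with each control period).
- eyes.camera(name): name is "scene" or "side" or "wrist"; returns a dict with "image" (384x512x3 uint8, red, green, blue), "mtx" (3x3 intrinsics, pixels), "R" (3x3) and "t" (3): a world point X has camera coordinates R X + t. Camera axes: x right, y down, z forward; pixel columns grow to the right and rows downward; lengths in m; the calibration is good to about 2 mm. A picture is of the moment at which its call begins. There is no depth.
- job.close_job(): hands the job in, once; it reports no verdict.
Trained networks look in a picture, given as the dict that the camera call returned (one of the last four; its "shot" number tells which), for a name from the list of things; names that differ only in an ending like _2 or _b are one class to them, and where a whole thing is asked for, a point or a joint stands for the part that bears it (a point fixed in the world has none). Each returns a list of dicts, best first, with "p" (0 to 1); they miss things now and then, are a little off and sometimes report something else, mostly with a low value. They report only what shows in the picture. A call takes as long as a camera call. They do not tell look-alikes from the thing itself.
- eyes.regions_of(picture, label): "region" (384x512 bool, what is visible of it) and "xy" ([column, row] in pixels, amid what is visible of it).
- eyes.landmark_of(picture, label): "xy" ([column, row] in pixels: a listed point, or the origin of a listed thing).
The state is a dict: "time": time; "joint_positions": joint angles; "joint_vel": joint speeds; "joint_torque": joint torques, N m; "ee_pos": TCP position; "eef_rot": TCP orientation; "ft_force": force on the tool from outside, world axes, zero at the start; "torque": the same for the moment, N m; "width": finger opening in m.
Only numpy, scipy, OpenCV 4.12 (cv2) and the standard library are available. Lean on these libraries where they do the work, as an engineer would, in place of code of your own. Each camera call takes 0.05 s, during which the arm holds its last target. There are 200 camera calls.

### The job

On the white terminal board, swing the copper link about its loose pivot bolt by its black handle until the open slot in its head is fully home around the green-capped bolt, then let go. Keep the link well away from the red-capped bolt, and leave it lying flat on the board.

Things in the scene. Friction and masses are not known exactly. Their poses are not given: they have to be found in the camera images.
- link_handle (a point): Centre of the upright black handle (22 mm dia, 44 mm tall, 26 to 70 mm above the table) on the copper link: a bar 22 mm wide, 6 mm thick, 0.15-0.31 kg, lying on the white board (230 x 270 x 20 mm, fixed). x: level, along the bar from pivot to head; z up. Pivot: loose 10 mm bolt + dark nut, 75 mm along -x, 2 mm play; the link swings freely in the board's plane and stays where left.
- link_head (a point): Centre of the link's H-shaped head, 130 mm from the pivot, 55 mm beyond the handle along x, 23 mm above the table; axes as the handle's. 60 mm across, with an open slot in each side (+y and -y), 22 mm wide, 24 mm deep, 12 mm web between. A slot takes a bolt sideways as the link swings towards it; fully home, the web touches the bolt, its axis 11 mm from this centre.
- stud_green: The bolt to engage: upright, fixed, brass, 10 mm dia, with a green cap (22 mm dia, 32 to 44 mm above the table; brass tip to 50 mm) and a green disc at its foot; the link slides in under the cap. Origin: on its axis, at the board's upper face 20 mm above the table; z up. It stands 130 mm from the pivot's axis, on either side of the link.
- stud_red: The bolt to keep away from: the same as the green one but with red cap and disc, on the link's other side, also 130 mm from the pivot and 110 degrees round it from the green one. Origin as for the green one.
Not all that is in view belongs to the job. There is more than one size of the part that bears link_handle; the job needs the largest.

How it is judged:
By the outcome, as a careful person would: the job done as asked, in the order asked, and still so for the second after the job is handed in, with the robot touching nothing.
It also fails if it takes over 35 s, if anything falls off the work surface, if the arm or the gripper's body presses on something with over 40 N, if the wrist force passes 120 N, or if a joint passes its speed limit or range.

## Working session

There is one attempt and no reset: what is moved stays moved. The work goes in short steps, Python scripts to look and compute and a tool call to move; the robot and the scene stay as the last step left them, time stands still between calls to the robot, and variables do not carry over. Pictures are saved under pics/ and viewed, about 8 in all and at most 12, crops included, and the job is handed in when it is done.

Besides the shell and the picture viewer there is one more tool, called as a command line: name --pt "numbers of a row" for each row, then --argument value for the rest. play_rows: Moves the arm, as the interface text tells. Shift numbers are shares of 0.2 m and turn numbers shares of 90 degrees, none past 1 either way. Its arguments: {"type":"object","properties":{"motion":{"type":"array","items":{"type":"array","items":{"type":"number"}}},"squeeze":{"type":"number"}},"required":["motion"]}

```bash
mkdir -p pics; cat > h.py <<'E'
import numpy as np, cv2
from bench import r, eyes, job
from scipy.spatial.transform import Rotation as Ro
def ray(p,xy,z):
    K,R,t=map(np.array,(p["mtx"],p["R"],p["t"]))
    d=R.T@np.linalg.solve(K,[xy[0],xy[1],1.]); c=-R.T@t
    return c+d*(z-c[2])/d[2]
def proj(p,X):
    q=np.array(p["mtx"])@(np.array(p["R"])@np.array(X)+np.array(p["t"])); return q[:2]/q[2]
def save(p,n): cv2.imwrite(n,p["image"][:,:,::-1])
Z={"link_handle":.048,"link_head":.023,"stud_green":.020,"stud_red":.020}
def look(c,names=Z):
    p=eyes.camera(c)
    for n in names:
        for d in eyes.landmark_of(p,n)[:4]:
            print(c,n,round(d["p"],2),np.round(d["xy"],0),np.round(ray(p,d["xy"],Z[n]),4))
    return p
E
python3 - <<'E'
from h import *
a=look("scene"); b=look("side")
save(a,"pics/a.png"); save(b,"pics/b.png")
s=r.read_state(); print(s["time"],s["ee_pos"],Ro.from_quat(s["eef_rot"]).as_matrix().round(3),s["width"])
E
```

```text
scene link_handle 0.67 [155. 172.] [ 0.5378 -0.5201  0.048 ]
scene link_handle 0.66 [285. 208.] [ 0.594 -0.088  0.048]
scene link_head 0.79 [388. 213.] [0.5233 0.214  0.023 ]
scene link_head 0.79 [166. 177.] [ 0.5308 -0.4894  0.023 ]
scene link_head 0.71 [274. 226.] [ 0.6485 -0.1111  0.023 ]
scene stud_green 0.5 [303. 231.] [ 0.6434 -0.0233  0.02  ]
scene stud_red 0.41 [250. 193.] [ 0.5346 -0.208   0.02  ]
side link_handle 0.69 [301. 148.] [ 0.5036 -0.4678  0.048 ]
side link_handle 0.67 [248. 311.] [0.5015 0.1991 0.048 ]
side link_handle 0.55 [240. 212.] [ 0.5953 -0.095   0.048 ]
side link_head 0.58 [219. 213.] [ 0.6531 -0.1113  0.023 ]
side link_head 0.58 [236. 330.] [0.5174 0.2235 0.023 ]
side link_head 0.45 [300. 156.] [ 0.5051 -0.4635  0.023 ]
side link_head 0.3 [210. 234.] [ 0.6477 -0.0268  0.023 ]
side stud_green 0.59 [212. 233.] [ 0.6481 -0.0353  0.02  ]
side stud_red 0.66 [272. 199.] [ 0.5404 -0.2116  0.02  ]
0.5 [0.2711429  0.56312362 0.22253374] [[-0.901  0.434 -0.   ]
 [ 0.434  0.901  0.   ]
 [ 0.     0.    -1.   ]] 0.08681232584133612
```

View pics/a.png

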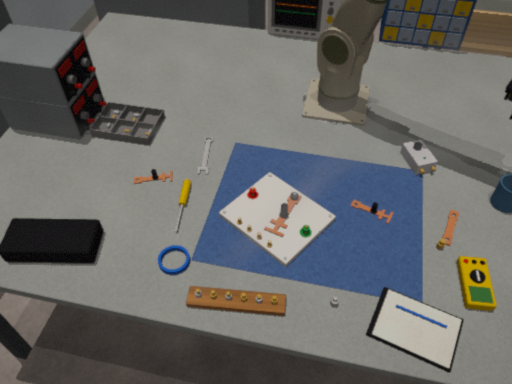

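View pics/b.png

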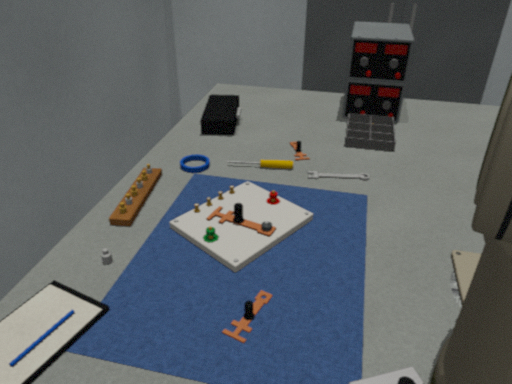

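Scene and side both show the board on the blue mat. Its link has the handle at scene px (285,208), green stud at (305,231), red at (252,193). The loose links at (375,210), (155,178) and (449,230) are decoys. I'll move above the handle.

play_rows --pt "-0.96 -0.75 0 0 0 0 50" --pt "-0.96 -0.75 0 0 0 0 50" --pt "-0.96 -0.75 0 0 0 0 50" --pt "-0.96 -0.75 0 0 0 0 50" --pt "-0.96 -0.75 0 0 0 0 50"

```text
time: 1.12
ee_pos: [0.3818, 0.3406, 0.2231]
eef_rot: [0.226, 0.974, 0.0, 0.001]
ft_force: [-0.8, 1.1, 0.9]
width: 0.0475
```

play_rows --pt "-0.96 -0.75 0 0 0 0 50" --pt "-0.96 -0.75 0 0 0 0 50" --pt "-0.96 -0.75 0 0 0 0 50" --pt "-0.96 -0.75 0 0 0 0 50" --pt "-0.96 -0.75 0 0 0 0 50"

```text
time: 1.75
ee_pos: [0.4885, 0.1227, 0.2228]
eef_rot: [0.226, 0.974, -0.0, 0.001]
ft_force: [0.4, 1.5, 0.5]
width: 0.0435
```

play_rows --pt "-0.96 -0.75 0 0 0 0 50" --pt "-0.96 -0.75 0 0 0 0 50" --pt "-0.96 -0.75 0 0 0 0 50" --pt "-0.96 -0.75 0 0 0 0 50" --pt "-0.96 -0.75 0 0 0 0 50"

```text
time: 2.38
ee_pos: [0.5957, -0.0953, 0.2219]
eef_rot: [0.225, 0.974, -0.001, -0.0]
ft_force: [-0.4, 0.9, 0.6]
width: 0.0436
```

```bash
python3 - <<'E'
from h import *
c=look("wrist"); save(c,"pics/c.png")
s=r.read_state(); print(s["time"],s["ee_pos"],Ro.from_quat(s["eef_rot"]).as_matrix().round(3),s["width"],s["joint_positions"])
E
```

```text
wrist link_handle 0.96 [261. 174.] [ 0.5988 -0.0891  0.048 ]
wrist link_head 0.55 [266. 213.] [ 0.653  -0.1076  0.023 ]
wrist stud_green 0.7 [330. 178.] [ 0.6468 -0.0156  0.02  ]
wrist stud_red 0.88 [160. 166.] [ 0.5411 -0.2002  0.02  ]
2.625 [ 0.59495542 -0.08975733  0.22249054] [[-0.902  0.431 -0.   ]
 [ 0.431  0.902  0.001]
 [ 0.001  0.001 -1.   ]] 0.04331493033700115 [-0.31804667  0.29448405  0.48591068  1.55067578 -0.14110977  1.33143441
  1.30870281]
```

View pics/c.png

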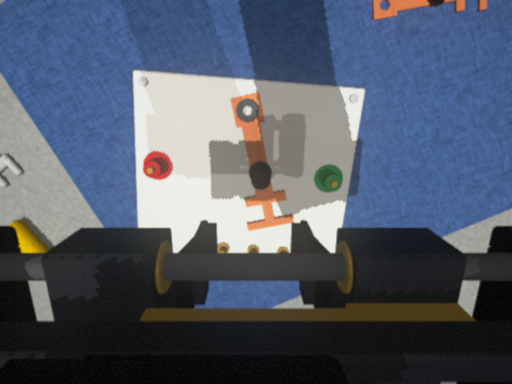

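The wrist view shows the nut at (247,110), handle at (260,175), head at (269,209), green cap at (329,178) and red cap at (157,165).

```bash
python3 - <<'E'
from h import *
c=eyes.camera("wrist")
for n,xy,z in [("g",(329,177),.044),("r",(157,165),.044),("nut",(247,110),.034),("hd",(260,174),.070),("head",(269,209),.026)]:
    print(n,ray(c,xy,z).round(4))
d=eyes.regions_of(c,"link_handle"); print([(round(x["p"],2),x["xy"]) for x in d][:3])
E
```

```text
g [ 0.6366 -0.0131  0.044 ]
r [ 0.538  -0.1878  0.044 ]
nut [ 0.5273 -0.0672  0.034 ]
hd [ 0.5933 -0.0826  0.07  ]
head [ 0.6486 -0.0948  0.026 ]
[(0.65, [252.8, 176.0]), (0.61, [409.7, 4.5])]
```

play_rows --pt "0 0.018 0.25 0 0 0 55" --pt "0 0.018 0.5 0 0 0 55" --pt "0 0.018 0.6 0 0 0 55" --pt "0 0.018 0.6 0 0 0 55"

```text
time: 3.22
ee_pos: [0.5954, -0.088, 0.1013]
eef_rot: [0.222, 0.975, -0.0, -0.001]
ft_force: [-1.0, 0.4, 0.4]
width: 0.0477
```

```bash
python3 - <<'E'
from h import *
c=look("wrist"); save(c,"pics/d.png"); s=look("side",["link_handle"])
save({"image":cv2.resize(s["image"][150:290,140:340],None,fx=4,fy=4)},"pics/d2.png")
s=r.read_state(); print(s["time"],s["ee_pos"],s["width"])
E
```

```text
wrist link_handle 0.96 [253. 214.] [ 0.5995 -0.0915  0.048 ]
wrist link_head 0.9 [265. 264.] [ 0.6551 -0.1069  0.023 ]
wrist stud_green 0.83 [356. 216.] [ 0.6483 -0.0162  0.02  ]
wrist stud_red 0.63 [106. 196.] [ 0.5397 -0.2026  0.02  ]
side link_handle 0.78 [238. 212.] [ 0.6    -0.0926  0.048 ]
side link_handle 0.74 [298. 148.] [ 0.5136 -0.4689  0.048 ]
side link_handle 0.73 [249. 308.] [0.5026 0.1915 0.048 ]
3.575 [ 0.59697688 -0.08894642  0.10350071] 0.04757755261827449
```

View pics/d.png

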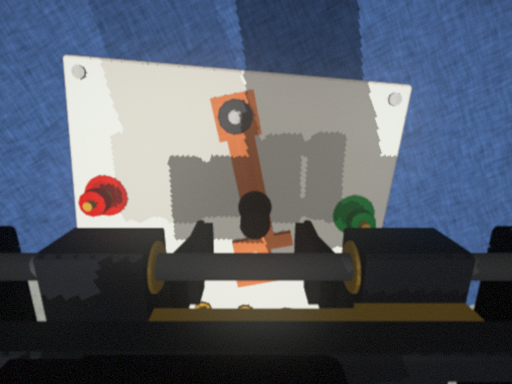

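The handle sits between the open fingers at (255,215), clear on both sides. Next I descend and grip lightly.

play_rows --pt "-0.017 -0.006 0.15 0 0 0 55" --pt "-0.017 -0.006 0.3 0 0 0 55" --pt "-0.017 -0.006 0.34 0 0 0 55" --pt "-0.017 -0.006 0.34 0 0 0 55" --squeeze 6

```text
time: 4.08
ee_pos: [0.5991, -0.0916, 0.0349]
eef_rot: [0.223, 0.975, 0.0, 0.0]
ft_force: [-1.2, -0.1, 0.4]
width: 0.0479
```

play_rows --pt "0 0 0 0 0 0 5" --pt "0 0 0 0 0 0 5" --pt "0 0 0 0 0 0 5" --pt "0 0 0 0 0 0 5" --pt "0 0 0 0 0 0 5" --squeeze 6

```text
time: 4.7
ee_pos: [0.5994, -0.0913, 0.035]
eef_rot: [0.222, 0.975, 0.0, 0.0]
ft_force: [-0.5, 0.6, 5.4]
width: 0.0216
```

```bash
cat > arc.py <<'E'
from h import *
import sys
P=np.array([.527,-.071])
s=r.read_state(); R=Ro.from_quat(s["eef_rot"]).as_matrix(); e=np.array(s["ee_pos"])
print(s["time"],e,s["width"],s["ft_force"])
v=e[:2]-P; print("radius",np.hypot(*v),"ang",np.degrees(np.arctan2(v[1],v[0])))
a0=np.arctan2(v[1],v[0]); 
for a in map(float,sys.argv[1:]):
    t=np.radians(a); d=P+np.hypot(*v)*np.array([np.cos(t),np.sin(t)])-e[:2]
    print(a,(R.T@[*d,0]/.2).round(3),"turn z",round(-(a-np.degrees(a0))/90,3))
E
python3 arc.py -10 -5 0 5 10
```

```text
4.7 [ 0.59940969 -0.09130551  0.03502058] 0.021624392760602483 [-0.51843719  0.63916903  5.43851732]
radius 0.0752029091891255 ang -15.664842354046511
-10.0 [0.008 0.036 0.   ] turn z -0.063
-5.0 [0.019 0.067 0.   ] turn z -0.118
0.0 [0.031 0.098 0.   ] turn z -0.174
5.0 [0.047 0.126 0.   ] turn z -0.23
10.0 [0.065 0.154 0.   ] turn z -0.285
```

play_rows --pt "0.008 0.036 0 0 0 -0.063 5" --pt "0.019 0.067 0 0 0 -0.118 5" --pt "0.031 0.098 0 0 0 -0.174 5" --pt "0.047 0.126 0 0 0 -0.23 5" --pt "0.047 0.126 0 0 0 -0.23 5"

```text
time: 5.32
ee_pos: [0.6016, -0.0652, 0.0349]
eef_rot: [0.044, 0.999, -0.0, 0.0]
ft_force: [-0.9, -1.7, 4.9]
width: 0.0217
```

```bash
python3 arc.py 10 14 17 20 22 24; python3 - <<'E'
from h import *
c=look("wrist")
save(c,"pics/e.png")
E
```

```text
5.325 [ 0.60164172 -0.06524779  0.03488622] 0.02168750135953747 [-0.91764847 -1.71491526  4.8528635 ]
radius 0.07486304134818159 ang 4.406750125266343
10.0 [ 0.008  0.036 -0.   ] turn z -0.062
14.0 [ 0.015  0.061 -0.   ] turn z -0.107
17.0 [ 0.022  0.079 -0.   ] turn z -0.14
20.0 [ 0.03   0.097 -0.   ] turn z -0.173
22.0 [ 0.036  0.109 -0.   ] turn z -0.195
24.0 [ 0.042  0.12  -0.   ] turn z -0.218
wrist link_handle 0.96 [256. 249.] [ 0.6021 -0.0654  0.048 ]
wrist link_head 0.8 [262. 306.] [ 0.6575 -0.0657  0.023 ]
```

View pics/e.png

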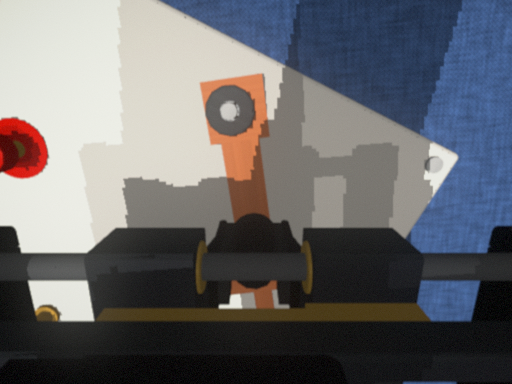

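The link follows the grip; the green stud is hidden behind the gripper. I continue in smaller steps and watch the force.

play_rows --pt "0.008 0.036 0 0 0 -0.062 5" --pt "0.015 0.061 0 0 0 -0.107 5" --pt "0.022 0.079 0 0 0 -0.14 5" --pt "0.022 0.079 0 0 0 -0.14 5"

```text
time: 6.08
ee_pos: [0.5987, -0.0495, 0.0348]
eef_rot: [-0.065, 0.998, -0.0, 0.0]
ft_force: [-0.5, -3.6, 5.7]
width: 0.0217
```

```bash
python3 arc.py 18 19 20 21 22 23 24; python3 - <<'E'
from h import *
s=look("side"); look("scene")
save({"image":cv2.resize(s["image"][170:280,150:330],None,fx=4,fy=4,interpolation=cv2.INTER_CUBIC)},"pics/f.png")
E
```

```text
6.075 [ 0.59872926 -0.04954684  0.03484879] 0.021736013136521688 [-0.45830524 -3.58862807  5.72201426]
radius 0.07486871980691953 ang 16.65114900407685
18.0 [ 0.002  0.009 -0.   ] turn z -0.015
19.0 [ 0.003  0.015 -0.   ] turn z -0.026
20.0 [ 0.004  0.021 -0.   ] turn z -0.037
21.0 [ 0.006  0.028 -0.   ] turn z -0.048
22.0 [ 0.007  0.034 -0.   ] turn z -0.059
23.0 [ 0.009  0.04  -0.   ] turn z -0.071
24.0 [ 0.011  0.047 -0.   ] turn z -0.082
side link_handle 0.92 [235. 223.] [ 0.5953 -0.0504  0.048 ]
side link_handle 0.74 [250. 311.] [0.4993 0.1977 0.048 ]
side link_handle 0.49 [299. 146.] [ 0.5111 -0.4853  0.048 ]
side link_head 0.92 [235. 332.] [0.5183 0.2275 0.023 ]
side link_head 0.77 [209. 233.] [ 0.6527 -0.0302  0.023 ]
side link_head 0.73 [299. 154.] [ 0.5098 -0.4762  0.023 ]
side stud_green 0.73 [210. 234.] [ 0.6498 -0.0326  0.02  ]
side stud_red 0.44 [272. 201.] [ 0.5388 -0.2012  0.02  ]
scene link_handle 0.77 [152. 174.] [ 0.5461 -0.5271  0.048 ]
scene link_handle 0.74 [371. 204.] [0.5207 0.1594 0.048 ]
scene link_handle 0.66 [299. 213.] [ 0.6014 -0.0448  0.048 ]
scene link_head 0.84 [385. 215.] [0.5355 0.2049 0.023 ]
scene link_head 0.74 [166. 178.] [ 0.535  -0.4862  0.023 ]
scene link_head 0.69 [298. 231.] [ 0.6504 -0.0382  0.023 ]
scene stud_green 0.59 [306. 235.] [ 0.6546 -0.0144  0.02  ]
scene stud_red 0.44 [251. 194.] [ 0.5367 -0.2059  0.02  ]
```

View pics/f.png

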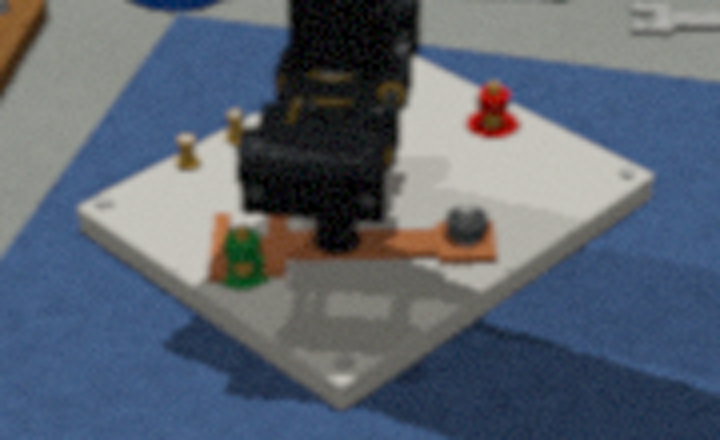

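Side crop: the green bolt (242,255) is inside the slot mouth with the head arms on both sides. I push on gently until the force rises.

play_rows --pt "0.002 0.009 0 0 0 -0.015 5" --pt "0.003 0.015 0 0 0 -0.026 5" --pt "0.004 0.021 0 0 0 -0.037 5" --pt "0.004 0.021 0 0 0 -0.037 5"

```text
time: 7.08
ee_pos: [0.5975, -0.0456, 0.0349]
eef_rot: [-0.094, 0.996, -0.0, 0.0]
ft_force: [1.0, -4.1, 4.7]
width: 0.0215
```

play_rows --pt "0.001 0.006 0 0 0 -0.011 5" --pt "0.001 0.006 0 0 0 -0.011 5"

```text
time: 7.32
ee_pos: [0.5972, -0.0451, 0.0349]
eef_rot: [-0.102, 0.995, -0.001, 0.001]
ft_force: [2.1, -6.8, 4.9]
width: 0.0217
```

```bash
python3 arc.py 21 22 23
```

```text
7.325 [ 0.59722277 -0.04507797  0.03488214] 0.021711157739515173 [ 2.14231415 -6.83431517  4.91203066]
radius 0.07485444746286546 ang 20.261116782489186
21.0 [ 0.001  0.005 -0.   ] turn z -0.008
22.0 [ 0.002  0.011 -0.   ] turn z -0.019
23.0 [ 0.003  0.018 -0.   ] turn z -0.03
```

play_rows --pt "0.001 0.006 0 0 0 -0.011 5" --pt "0.001 0.006 0 0 0 -0.011 5"

```text
time: 7.58
ee_pos: [0.597, -0.0451, 0.035]
eef_rot: [-0.11, 0.994, -0.001, 0.001]
ft_force: [2.0, -8.1, 4.0]
width: 0.0218
```

play_rows --pt "0.001 0.006 0 0 0 -0.011 5" --pt "0.001 0.006 0 0 0 -0.011 5"

```text
time: 7.82
ee_pos: [0.5967, -0.0447, 0.0351]
eef_rot: [-0.119, 0.993, -0.002, 0.001]
ft_force: [4.5, -11.3, 4.0]
width: 0.0221
```

```bash
python3 arc.py 21 22 23
```

```text
7.825 [ 0.59670745 -0.04468693  0.03512791] 0.02214291975631201 [  4.51827862 -11.25649995   4.03320854]
radius 0.0745084316113456 ang 20.68045073837237
21.0 [ 0.     0.002 -0.   ] turn z -0.004
22.0 [ 0.001  0.009 -0.   ] turn z -0.015
23.0 [ 0.002  0.015 -0.   ] turn z -0.026
```

The advance has stalled at about 20.5° (20° predicted) with the force rising, so the web is on the bolt. Now I release, rise and check.

play_rows --pt "0 0 0 0 0 0 45" --pt "0 0 0 0 0 0 45" --pt "0 0 0 0 0 0 45" --pt "0 0 0 0 0 0 45"

```text
time: 8.32
ee_pos: [0.5955, -0.0406, 0.0342]
eef_rot: [-0.121, 0.993, 0.0, -0.0]
ft_force: [-0.0, 0.4, 0.7]
width: 0.0386
```

play_rows --pt "0 0 -0.1 0 0 0 45" --pt "0 0 -0.3 0 0 0 45" --pt "0 0 -0.6 0 0 0 45" --pt "0 0 -0.9 0 0 0 45" --pt "0 0 -0.9 0 0 0 45"

```text
time: 8.95
ee_pos: [0.5984, -0.0415, 0.2215]
eef_rot: [-0.121, 0.993, -0.0, 0.005]
ft_force: [-0.1, 0.4, -0.8]
width: 0.0391
```

```bash
python3 - <<'E'
from h import *
c=look("wrist"); s=look("side"); save(c,"pics/g.png")
save({"image":cv2.resize(s["image"][170:280,150:330],None,fx=4,fy=4,interpolation=cv2.INTER_CUBIC)},"pics/g2.png")
s=r.read_state(); print(s["time"],s["ee_pos"],s["width"],s["ft_force"])
E
```

```text
wrist link_handle 0.89 [446. 136.] [0.5059 0.154  0.048 ]
wrist link_handle 0.71 [252. 169.] [ 0.5946 -0.0457  0.048 ]
wrist link_head 0.96 [252. 209.] [ 0.65   -0.0325  0.023 ]
wrist link_head 0.59 [463. 155.] [0.5212 0.1991 0.023 ]
wrist stud_green 0.97 [264. 209.] [ 0.6471 -0.0167  0.02  ]
wrist stud_red 0.88 [132.  86.] [ 0.5396 -0.2025  0.02  ]
side link_handle 0.81 [237. 224.] [ 0.5906 -0.048   0.048 ]
side link_handle 0.71 [298. 148.] [ 0.513  -0.4712  0.048 ]
side link_handle 0.59 [250. 308.] [0.5005 0.1908 0.048 ]
side link_head 0.76 [209. 238.] [ 0.6461 -0.0138  0.023 ]
side link_head 0.58 [235. 330.] [0.5192 0.2231 0.023 ]
side link_head 0.57 [299. 158.] [ 0.5055 -0.4531  0.023 ]
side stud_red 0.6 [271. 201.] [ 0.5406 -0.2008  0.02  ]
9.45 [ 0.59551767 -0.04118811  0.21392325] 0.039201984946251156 [ 0.50816928  0.10779765 -0.34235933]
```

View pics/g.png

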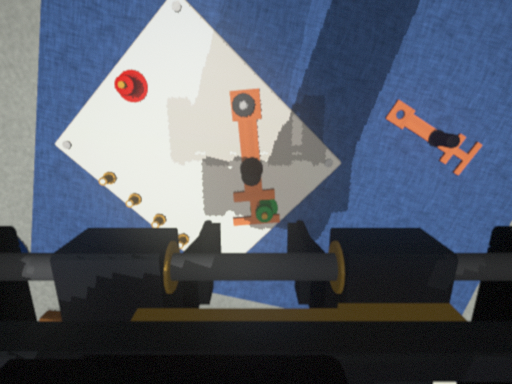

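View pics/g2.png

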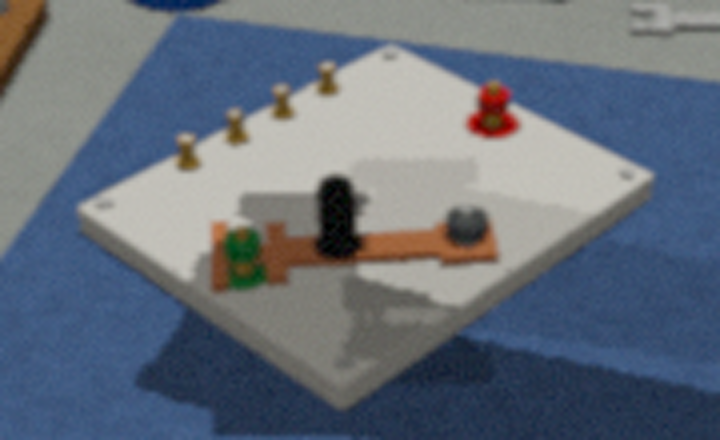

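Wrist and side views show the link engaged around the green bolt and lying flat. The landmark gap reads 16 mm against 11 nominal, which is too noisy to trust, so I'll take a closer look.

play_rows --pt "-0.2 0 0 0 0 0 45" --pt "-0.4 0 0.1 0 0 0 45" --pt "-0.4 0 0.3 0 0 0 45" --pt "-0.4 0 0.45 0 0 0 45" --pt "-0.4 0 0.45 0 0 0 45"

```text
time: 10.07
ee_pos: [0.6718, -0.0219, 0.1218]
eef_rot: [-0.121, 0.993, 0.0, -0.003]
ft_force: [-0.6, 0.5, 0.1]
width: 0.039
```

```bash
python3 - <<'E'
from h import *
for i in range(2): c=look("wrist")
im=c["image"].copy()
x,y=map(int,proj(c,[.65,-.025,.026])); x0=max(0,x-75); y0=max(0,y-60)
print(x0,y0, proj(c,[.65,-.025,.026]), np.round(c["mtx"][0][0]))
save({"image":cv2.resize(im[y0:y0+100,x0:x0+140],None,fx=5,fy=5,interpolation=cv2.INTER_CUBIC)},"pics/i.png")
np.savez("c.npz",mtx=c["mtx"],R=c["R"],t=c["t"])
E
```

```text
wrist link_handle 0.82 [245. 102.] [ 0.5972 -0.0484  0.048 ]
wrist link_head 0.72 [252. 170.] [ 0.6521 -0.0296  0.023 ]
wrist stud_green 0.55 [268. 169.] [ 0.6476 -0.0156  0.02  ]
wrist link_handle 0.93 [249.  99.] [ 0.5974 -0.0458  0.048 ]
wrist link_head 0.84 [253. 165.] [ 0.6515 -0.0299  0.023 ]
wrist stud_green 0.78 [267. 163.] [ 0.647  -0.0175  0.02  ]
183 105 [258.29519323 165.56797743] 298.0
```

View pics/i.png

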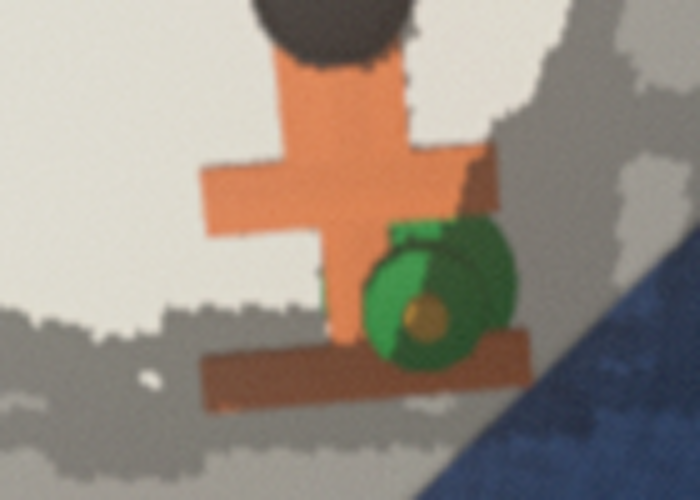

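In the crop, the green disc (edges at columns ~320 and 517) puts the bolt axis near column 419. The web's right face is at about 392, so the gap is 27 px at 5.2 px/mm, about 5.2 mm. That matches the 5 mm bolt radius, so the slot is fully home. The link is flat and the gripper is clear.

```bash
python3 -c "
from bench import job
print(job.close_job())"
```

```text
the job is handed in; nothing more can be done
None
```

I swung the copper link on the board about 36° away from the red bolt until its slot was home on the green-capped bolt. I then let go, backed off and handed the job in at about 10 s of robot time.

- **Push:** the link stopped at about 20.5°, against 20° predicted. The sideways force rose to about 12 N as it stopped, well under the limits.
- **Close picture after release:** the link lies flat with the bolt in the slot. The bolt axis is about 5.2 mm from the web face, against the 5 mm bolt radius, so it is in contact.
- **Disagreement:** the network landmarks put the head centre 13–16 mm from the bolt axis, not 11 mm. I put that down to their error of a few millimetres, because the close picture and the force stop both said home.

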